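Set a straightedge to two datum posts and locate a sample dish for the optical sensor

TASK

Slide the long metal straightedge flat along the bench, without picking it up, until its long edge touches both posts of the sensor fixture at once. Then slide the larger glass petri dish, flat on the bench and lid on, up against the straightedge, midway between the two posts in front of the sensor. Leave the straightedge against both posts, and do not disturb the other things on the bench.

Things in the scene. Friction and masses are not known exactly. Their poses are not given: they have to be found in the camera images.
- gauge: Fixed sensor fixture: two steel posts 160 mm apart at the front of a 6 mm aluminium base (x 0 to 85, y within 84 mm), behind them a grey sensor box (x 27 to 77, y within 35, 52 mm high), dark window facing the posts. Origin on the bench midway between the post axes; +x points from posts to sensor, away from the robot; y along the line of posts. Straightedge and dish belong on the -x side.
- post_left (a point): Centre of the foot of the post on the +y side of the fixture, on the bench surface. The post is round, 12 mm in diameter, 30 mm high.
- post_right (a point): Centre of the foot of the other post (-y side), same size.
- straightedge: Aluminium straightedge with ticks, a flat bar 260 x 30 mm, 14 mm thick, about 0.35 kg, loose on the bench on the robot's side of the posts, slanted. Origin at the centre of its underside; y along it, x across; its +x edge (15 mm from origin) faces the posts. Slides with a few newtons; touching both posts it stops firmly, its centre line then 21 mm from the line of the post axes.
- dish: The larger of two closed glass petri dishes, lid on, dark pellet inside: 92 mm in diameter, 20 mm high, 0.12 kg, too wide to grasp, one piece; nearer to the robot than the straightedge, to the left or right. Origin at the centre of its underside. Slides with about 1 N. Touching the straightedge, its centre is 61 mm from the straightedge's centre line.
- small_dish: Bystander: smaller closed glass petri dish, 60 mm in diameter, 16 mm high, on the opposite side from the larger dish. Origin at the centre of its underside.
- bottle: Bystander: amber bottle, 48 mm in diameter, 100 mm high. Origin at the centre of its underside.
- beaker: Bystander: glass beaker, 64 mm in diameter, 85 mm high. Origin at the centre of its underside.
- block: Bystander: short steel parallel block, 30 x 100 x 12 mm. Origin at the centre of its underside, y along its length.
- screwdriver: Bystander: screwdriver 160 mm long, lying on the bench. Its x axis runs along it, from handle to tip.
Things that resemble listed ones, but are neither listed nor needed, are in the scene too. Leave any orange look-alike of the dish alone. Leave any red look-alike of the gauge alone.

How it is judged:
By the outcome, as a careful person would: the job done as asked, in the order asked, and still so for the second after the job is handed in, with the robot touching nothing.
It also fails if it takes over 58 s, if anything falls off the work surface, if the arm or the gripper's body presses on something with over 40 N, if the wrist force passes 120 N, or if a joint passes its speed limit or range.

ROBOT

A 6-joint arm with a two-finger parallel gripper is mounted at the origin on the work surface. World frame = base frame: x ahead of the robot, y to its left, z up, the work surface at z = 0. Lengths are in m, angles in degrees, forces in N, time in s.
With the tool pointing down it reaches from about 0.3 to 0.75 m from the base axis. Payload 8.5 kg.
Tool frame: the origin (TCP) lies at the very end of the fingers, on their centre line; the grasp point (between the pads) lies 19 mm behind it; z points along the fingers, y is the line along which they close (so a half turn about z gives the same grasp; the last joint's range is limited). The gripper opens to 85 mm and grips with 20 to 120 N. Pads are 22 mm wide; open, the fingers measure 114 mm over their backs; the gripper's body (76 mm by 85 mm) begins 54 mm behind the grasp point. The pads swing forward as they close: fully open they stand 13 mm farther back than shut.
Start: joints at [56.591, 21.807, 74.336, -0, 83.858, -12.336], TCP at [0.198, 0.513, 0.231] pointing down, gripper open.
Joint ranges: [-178.18, 178.18], [-50.72, 133.34], [12.68, 142.11], [-81.47, 261.47], [9.98, 163.14], [-165.26, 165.26]. Speed limits (degrees/s): [136.94, 136.94, 180, 180, 180, 180].

INTERFACE

Orientations are given as a 3x3 rotation matrix whose columns are the frame's x, y, z axes.
In Python, from rig import observe, cams, ticket gives the robot as it stands.
- The arm moves only by the tool move_arm, never from a script. Its arguments are lists of equal length, an entry for each row: "jaw": the finger opening in cm, from 0 to 8.54; "dp": the shift along the tool's x, y, z in cm, a list of three; "turn": the turn, a rotation vector about the tool's x, y, z in rad, a list of three. In form: {"jaw": [jaw, ...], "dp": [[tx, ty, tz], ...], "turn": [[wx, wy, wz], ...]}. A call has 1 to 12 rows; each row shifts and turns the commanded pose from where the row before left it, along the tool's axes as they then stand; what a row does not reach is not made up. A row lasts 1/12 s, in which the tool goes at most 41.7 mm and 7.16 degrees, less where a joint would pass 70% of its speed; a pose out of reach is approached as far as the arm can. A call is refused whole if a number of a shift passes 4.17 or a number of a turn 0.125, either way. A call with a gripper value outside its range is refused whole. The fingers move at their own pace and stop on an object; "force" is the grip in N (left out, the last holds). Time passes only in rows, so rows that do not move let the fingers close. It gives the time, the measured TCP pose, the force, the opening and the grip force at its end, in the units of the state.
- observe(): the state, without advancing time (a new reading comes with each control period).
- cams.get_image(name): name is "scene" or "top" or "wrist"; returns (picture, depth): 400x640x3 uint8, red, green, blue; 400x640 float32, m along the optical axis (not along the pixel's ray), 0 where there is no reading.
- cams.calibration(name): a dict with "vertical_fov" (degrees; the focal length in pixels is half the picture's height over the tangent of half this angle, whatever the lens; pixels are square), "cx", "cy" (the principal point, pixels), "view" (4x4, takes a point from world to camera coordinates); the wrist camera has in their place "tool_from_camera" (4x4, takes a point from camera to tool coordinates, whose origin is the TCP and whose axes are the flange's). Camera axes: x right, y up, looking along -z (the intrinsics and any distortion apply to the point x, -y, -z); pixel columns grow to the right and rows downward; lengths in m; the calibration is good to about 2 mm. A picture is of the moment at which its call begins: read the wrist's pose just before it. calibration takes no time and is no camera call.
- ticket.close_job(): hands the job in; it is judged then, once.
Trained networks look in the newest picture that a camera, given by its name, has taken for a name from the list of things; names that differ only in an ending like _2 or _b are one class to them, and where a whole thing is asked for, a point or a joint stands for the part that bears it (a point fixed in the world has none). Each returns a list of dicts, best first, with "p" (0 to 1); they miss things now and then, are a little off and sometimes report something else, mostly with a low value. They report only what shows in the picture. A call takes as long as a camera call. They do not tell look-alikes from the thing itself.
- cams.spot_in(camera, query): "box" ([centre column, centre row, width, height] as shares, 0 to 1, of the picture: columns of its width, rows of its height, round what is visible of it).
- cams.outline_of(camera, query): "mask" (400x640 bool, what is visible of it) and "box" ([centre column, centre row, width, height] as shares, 0 to 1, of the picture: columns of its width, rows of its height, round what is visible of it).
- cams.mark_of(camera, query): "location" ([column, row] as shares, 0 to 1, of the picture: columns of its width, rows of its height: a listed point, or the origin of a listed thing).
The state is a dict: "time_s": time; "q": joint angles; "qvel": joint speeds; "joint_efforts": joint torques, N m; "position": TCP position; "tool_rot": TCP orientation; "ft_force": force on the tool from outside, world axes, zero at the start; "wrist_torque": the same for the moment, N m; "grip_width": finger opening in m; "gripper_force": force on a finger pad.
Only numpy, scipy, OpenCV 4.12 (cv2) and the standard library are available. Lean on these libraries where they do the work, as an engineer would, in place of code of your own. Each camera call takes 0.05 s, during which the arm holds its last target. There are 200 camera calls.

## Working session

There is one attempt and no reset: what is moved stays moved. The work goes in short steps, Python scripts to look and compute and a tool call to move; the robot and the scene stay as the last step left them, time stands still between calls to the robot, and variables do not carry over. Pictures are saved under pics/ and viewed, at most 10 in all, crops included, and the job is handed in when it is done.

Besides the shell and the picture viewer there is one more tool, called after "Emit:" as a command line: name --argument value ..., lists and objects as JSON in quotes. move_arm: Moves the arm, as the interface text tells. Its arguments: {"type":"object","properties":{"jaw":{"type":"array","items":{"type":"number"}},"dp":{"type":"array","items":{"type":"array","items":{"type":"number"}}},"turn":{"type":"array","items":{"type":"array","items":{"type":"number"}}},"force":{"type":"number"}},"required":["jaw","dp","turn"]}

```bash
mkdir -p pics; ls; python3 - <<'E'
from rig import observe, cams
import cv2
s=observe();print(s['time_s'],s['position'],s['tool_rot'],s['grip_width'])
for n in ['top','scene']:
    im,d=cams.get_image(n); cv2.imwrite(f'pics/{n}0.png',im[:,:,::-1]); print(n,cams.calibration(n))
    import numpy as np; np.save(f'pics/{n}0d.npy',d)
E
```

```text
pics
0.0 [0.19759359 0.51296317 0.23070351] [[-9.33132217e-01  3.59532493e-01 -8.06906624e-04]
 [ 3.59533269e-01  9.33131438e-01 -1.24425866e-03]
 [ 3.05598518e-04 -1.45116762e-03 -9.99998900e-01]] 0.08549321251386904
top {'vertical_fov': 42.33712129010933, 'cx': 322.72899415376014, 'cy': 192.90933488927743, 'view': array([[-0.03265377, -0.99945932, -0.00384672,  0.0188373 ],
       [ 0.97851413, -0.03275293,  0.20356164, -0.51149225],
       [-0.20357757,  0.00288298,  0.97905458, -1.02911318],
       [ 0.        ,  0.        ,  0.        ,  1.        ]])}
scene {'vertical_fov': 56.85948565880959, 'cx': 313.2961083288157, 'cy': 197.603540889979, 'view': array([[ 0.41621566,  0.9092259 , -0.00853205, -0.2025163 ],
       [-0.65361835,  0.30570317,  0.69233563,  0.31514794],
       [ 0.63209776, -0.28258422,  0.72152518, -1.14753509],
       [ 0.        ,  0.        ,  0.        ,  1.        ]])}
```

View pics/top0.png

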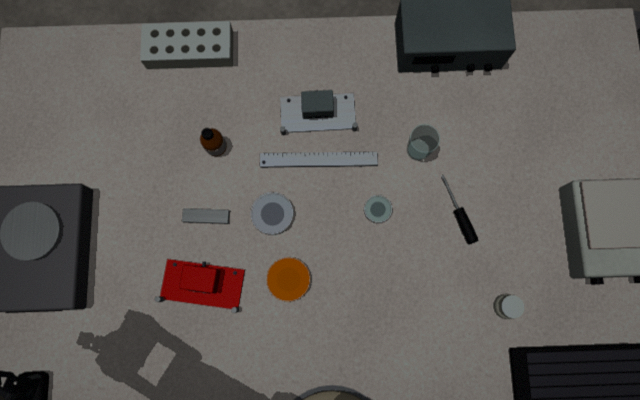

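View pics/scene0.png

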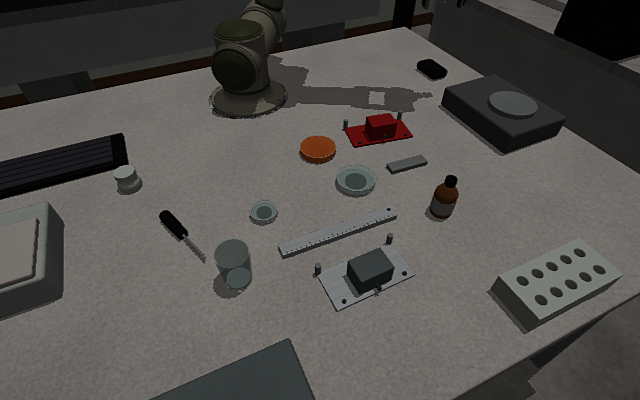

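The top view shows the gauge at about (318,112), the straightedge from (262,160) to (377,158), the large dish at (272,214) and the small dish at (378,209). The orange dish is at (289,279) and the red fixture at (203,285). The scene view agrees.

```bash
cat > h.py <<'E'
import numpy as np, cv2
from rig import observe, cams
def back(name,px,z,state=None):
    c=cams.calibration(name); f=200/np.tan(np.radians(c['vertical_fov']/2))
    px=np.atleast_2d(px).astype(float)
    d=np.c_[(px[:,0]-c['cx'])/f,-(px[:,1]-c['cy'])/f,-np.ones(len(px))]
    if name=='wrist':
        T=np.eye(4);T[:3,:3]=state['tool_rot'];T[:3,3]=state['position'];M=T@c['tool_from_camera']
    else: M=np.linalg.inv(c['view'])
    D=d@M[:3,:3].T;o=M[:3,3]
    return (o+D*((z-o[2])/D[:,2])[:,None])[:,:2]
E
python3 - <<'E'
from h import *
np.set_printoptions(precision=4,suppress=True)
cams.get_image('top')
H={'dish':.02,'small_dish':.016,'straightedge':.014,'block':.012,'beaker':.085,'bottle':.1}
for q in ['straightedge','dish','small_dish','gauge','beaker','block']:
    for r in cams.outline_of('top',q)[:3]:
        if r['p']<.3: continue
        m=r['mask'].astype(np.uint8); c=max(cv2.findContours(m,0,2)[0],key=cv2.contourArea)
        rc=cv2.minAreaRect(c); bp=cv2.boxPoints(rc)
        print(q,round(r['p'],2),np.round(rc[0]),np.round(rc[1],1),back('top',[rc[0]],H.get(q,.006)/1)[0],back('top',bp,H.get(q,.006)).round(3).tolist())
for q in ['post_left','post_right','gauge','dish','straightedge','small_dish']:
    for r in cams.mark_of('top',q)[:2]: 
        p=np.array(r['location'])*[640,400];print(q,round(r['p'],2),p,back('top',[p],0)[0])
cams.get_image('scene')
for q in ['post_left','post_right','gauge','dish','straightedge']:
    for r in cams.mark_of('scene',q)[:2]: 
        p=np.array(r['location'])*[640,400];print('scene',q,round(r['p'],2),p,back('scene',[p],0)[0])
E
```

```text
straightedge 0.75 [318. 160.] [ 15. 117.] [0.5952 0.0087] [[0.617, 0.137], [0.608, -0.121], [0.574, -0.119], [0.583, 0.138]]
dish 0.76 [287. 279.] [42.4 42.1] [0.3378 0.0816] [[0.312, 0.138], [0.394, 0.109], [0.363, 0.025], [0.283, 0.055]]
dish 0.62 [272. 213.] [42.4 42.4] [0.4794 0.113 ] [[0.482, 0.177], [0.545, 0.112], [0.477, 0.049], [0.415, 0.114]]
gauge 0.84 [200. 284.] [82.9 44.6] [0.3341 0.2681] [[0.303, 0.36], [0.395, 0.35], [0.366, 0.175], [0.275, 0.187]]
gauge 0.71 [318. 110.] [41.3 75.3] [0.7124 0.0073] [[0.76, 0.094], [0.764, -0.077], [0.666, -0.078], [0.661, 0.091]]
beaker 0.75 [423. 141.] [29.8 36.5] [ 0.6071 -0.21  ] [[0.58, -0.168], [0.655, -0.194], [0.635, -0.252], [0.56, -0.226]]
block 0.96 [205. 215.] [46.5 15.1] [0.4798 0.257 ] [[0.469, 0.308], [0.502, 0.306], [0.491, 0.206], [0.458, 0.208]]
post_left 0.83 [283.968 133.08 ] [0.6633 0.0846]
post_left 0.56 [163.392 299.88 ] [0.3036 0.3454]
post_right 0.68 [353.728 128.68 ] [ 0.6684 -0.073 ]
post_right 0.65 [233.472 309.8  ] [0.2783 0.1974]
gauge 0.96 [315.584 129.6  ] [0.6691 0.0131]
gauge 0.59 [196.608 304.12 ] [0.2925 0.2751]
dish 0.96 [272.192 215.2  ] [0.4769 0.1135]
dish 0.76 [285.696 277.8  ] [0.3411 0.0865]
straightedge 0.93 [317.824 162.08 ] [0.5932 0.0104]
small_dish 0.79 [375.168 207.6  ] [ 0.4862 -0.1117]
scene post_left 0.94 [386.432 239.52 ] [0.655 0.088]
scene post_right 0.89 [317.12 272.4 ] [ 0.666  -0.0741]
scene post_right 0.67 [347.008 130.8  ] [0.2903 0.1921]
scene gauge 0.88 [354.304 261.2  ] [0.6736 0.0026]
scene gauge 0.88 [372.288 121.2  ] [0.2805 0.2785]
scene dish 0.81 [353.088 181.48 ] [0.4747 0.1095]
scene dish 0.65 [314.624 148.08 ] [0.321  0.0796]
scene straightedge 0.81 [343.488 238.8  ] [0.6162 0.009 ]
```

Emit:
move_arm --jaw '[5,5,5,5,5,5,5,5,5,5,5,5]' --dp '[[-3.1,-2.4,0],[-3.1,-2.4,0],[-3.1,-2.4,0],[-3.1,-2.4,0],[-3.1,-2.4,0],[-3.1,-2.4,0],[-3.1,-2.4,0],[-3.1,-2.4,0],[-3.1,-2.4,0],[-3.1,-2.4,0],[-3.1,-2.4,0],[-3.1,-2.4,0]]' --turn '[[0,0,0],[0,0,0],[0,0,0],[0,0,0],[0,0,0],[0,0,0],[0,0,0],[0,0,0],[0,0,0],[0,0,0],[0,0,0],[0,0,0]]'

```text
time_s: 2.05
position: [0.442, 0.1088, 0.2316]
tool_rot: [[-0.933, 0.36, 0.001], [0.36, 0.933, 0.0], [-0.001, 0.0, -1.0]]
ft_force: [1.2, 0.5, 0.3]
grip_width: 0.0499
gripper_force: 0.0
```

Emit:
move_arm --jaw '[5,5,5,5,5,5,5]' --dp '[[-3.1,-2.4,-2],[-3.1,-2.4,-2],[-3.1,-2.4,-2],[0,0,-1],[0,0,0],[0,0,0],[0,0,0]]' --turn '[[0,0,0],[0,0,0],[0,0,0],[0,0,-0.12],[0,0,-0.12],[0,0,-0.12],[0,0,0]]'

```text
time_s: 2.63
position: [0.499, 0.0152, 0.2982]
tool_rot: [[-1.0, 0.004, 0.0], [0.004, 1.0, -0.0], [-0.0, -0.0, -1.0]]
ft_force: [0.3, -0.1, -0.3]
grip_width: 0.0497
gripper_force: 0.0
```

```bash
python3 - <<'E'
from h import *
s=observe();print(s['time_s'],s['position'],s['tool_rot'].round(3).tolist(),s['grip_width'])
im,d=cams.get_image('wrist');cv2.imwrite('pics/w1.png',im[:,:,::-1])
print(cams.calibration('wrist'))
for q in ['post_left','post_right','dish','straightedge','small_dish']:
    for r in cams.mark_of('wrist',q)[:2]:
        p=np.array(r['location'])*[640,400];print(q,round(r['p'],2),p,back('wrist',[p],0,s)[0])
for q in ['straightedge','dish']:
    for r in cams.outline_of('wrist',q)[:2]:
        c=max(cv2.findContours(r['mask'].astype(np.uint8),0,2)[0],key=cv2.contourArea)
        rc=cv2.minAreaRect(c);print(q,round(r['p'],2),rc,back('wrist',cv2.boxPoints(rc),.014,s).round(4).tolist())
E
```

```text
2.6333 [0.49902354 0.01519968 0.29820804] [[-1.0, 0.004, 0.0], [0.004, 1.0, -0.0], [-0.0, -0.0, -1.0]] 0.049686811387938776
{'vertical_fov': 69.80086937269424, 'cx': 320.83557870078147, 'cy': 204.93216892255185, 'tool_from_camera': array([[ 5.68665209e-04,  9.46538139e-01,  3.22591427e-01,
         8.46451271e-02],
       [ 9.99999682e-01, -7.18779748e-04,  3.46219420e-04,
         3.59696266e-04],
       [ 5.59582070e-04,  3.22591128e-01, -9.46538246e-01,
        -1.42903019e-01],
       [ 0.00000000e+00,  0.00000000e+00,  0.00000000e+00,
         1.00000000e+00]])}
post_left 0.96 [362.88 255.68] [0.65775691 0.08753126]
post_left 0.91 [571.584  20.   ] [0.30562471 0.34998926]
post_right 0.63 [267.904 259.   ] [ 0.66372674 -0.07719083]
post_right 0.51 [121.216 147.68 ] [ 0.47168131 -0.28849046]
dish 0.92 [386.88 151.4 ] [0.47867379 0.1163426 ]
dish 0.82 [366.528  43.92 ] [0.3329047  0.07825931]
small_dish 0.68 [237.184 155.4  ] [ 0.48400024 -0.11303497]
straightedge 0.82 ((316.4258728027344, 224.48638916015625), (161.1432647705078, 20.88970947265625), 0.9469513893127441) [[0.6089, -0.1238], [0.5726, -0.1196], [0.578, 0.1367], [0.6145, 0.1392]]
dish 0.9 ((386.20001220703125, 151.1000213623047), (62.162689208984375, 64.39875793457031), 26.56505012512207) [[0.4982, 0.0502], [0.4163, 0.089], [0.4549, 0.172], [0.5421, 0.1375]]
dish 0.87 ((369.2500305175781, 42.75000762939453), (73.53910064697266, 78.48883819580078), 45.0) [[0.3359, 0.0089], [0.2745, 0.079], [0.3323, 0.1505], [0.4005, 0.0808]]
```

View pics/w1.png

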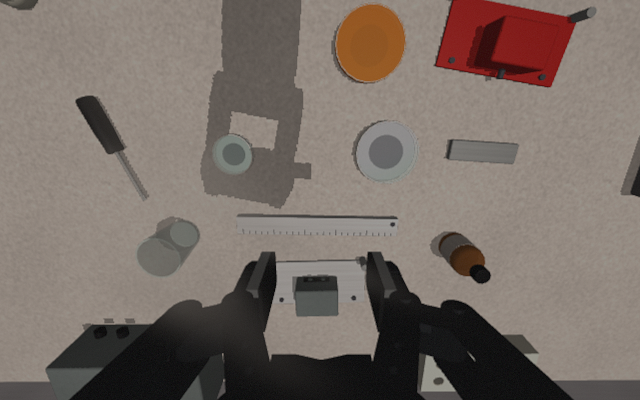

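The wrist view shows the straightedge from (238,222) to (398,222) and the large dish at (386,151). Post_left is at (363,256), and post_right is hidden behind a finger. I'll go down behind the straightedge.

Emit:
move_arm --jaw '[5,5,5,5,5,5,5,5,5,5,5]' --dp '[[-1,-0.18,3.8],[-1,-0.18,3.8],[-1,-0.18,3.8],[-1,-0.18,3.8],[-1,-0.18,3.8],[0,0,3.8],[0,0,3.8],[0,0,1],[0,0,1],[0,0,0.5],[0,0,0]]' --turn '[[0,0,-0.025],[0,0,0],[0,0,0],[0,0,0],[0,0,0],[0,0,0],[0,0,0],[0,0,0],[0,0,0],[0,0,0],[0,0,0]]'

```text
time_s: 3.95
position: [0.5496, 0.007, 0.0078]
tool_rot: [[-1.0, -0.017, 0.001], [-0.017, 1.0, -0.0], [-0.001, -0.0, -1.0]]
ft_force: [-0.3, -0.3, -0.1]
grip_width: 0.05
gripper_force: 0.0
```

```bash
python3 - <<'E'
from h import *
s=observe();print(s['time_s'],s['position'],s['tool_rot'].round(3).tolist(),s['grip_width'])
im,d=cams.get_image('wrist');cv2.imwrite('pics/w2.png',im[:,:,::-1])
E
```

```text
3.95 [0.54963963 0.00696759 0.00780741] [[-1.0, -0.017, 0.001], [-0.017, 1.0, -0.0], [-0.001, -0.0, -1.0]] 0.0499744919876671
```

View pics/w2.png

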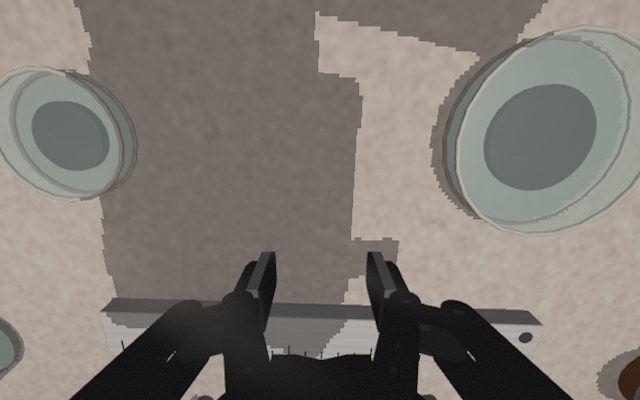

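The fingers are down behind the straightedge, whose rear edge runs from (110,300) to (540,315). The large dish at right and the small dish at left are clear. Now I'll push forward slowly.

Emit:
move_arm --jaw '[5,5,5,5,5,5,5,5,5,5,5,5]' --dp '[[0,0,0.4],[-0.5,0,0],[-0.5,0,0],[-0.5,0,0],[-0.5,0,0],[-0.5,0,0],[-0.5,0,0],[-0.5,0,0],[-0.5,0,0],[-0.5,0,0],[-0.5,0,0],[0,0,0]]' --turn '[[0,0,0],[0,0,0],[0,0,0],[0,0,0],[0,0,0],[0,0,0],[0,0,0],[0,0,0],[0,0,0],[0,0,0],[0,0,0],[0,0,0]]'

```text
time_s: 5.0
position: [0.6004, 0.0078, 0.0031]
tool_rot: [[-1.0, -0.017, 0.002], [-0.017, 1.0, -0.0], [-0.002, -0.0, -1.0]]
ft_force: [0.6, -0.2, -0.1]
grip_width: 0.0499
gripper_force: 0.0
```

```bash
cat > look.py <<'E'
from h import *
s=observe();print(s['time_s'],s['position'],s['ft_force'],s['wrist_torque'])
im,d=cams.get_image('top');cv2.imwrite('pics/t.png',im[:,:,::-1])
for q in ['straightedge','gauge','dish']:
    for r in cams.outline_of('top',q)[:2]:
        c=max(cv2.findContours(r['mask'].astype(np.uint8),0,2)[0],key=cv2.contourArea)
        rc=cv2.minAreaRect(c);print(q,round(r['p'],2),np.round(rc[0]),back('top',[rc[0]],.014)[0].round(4),back('top',cv2.boxPoints(rc),.014).round(4).tolist())
E
python3 look.py
```

```text
5.0 [0.60040048 0.00784958 0.00310902] [ 0.56718361 -0.16807632 -0.08668658] [-0.05894974 -0.05837045  0.02582524]
straightedge 0.75 [363. 145.] [ 0.626  -0.0903] [[0.6416, -0.0613], [0.6425, -0.1195], [0.6106, -0.1192], [0.6097, -0.0614]]
gauge 0.61 [228. 293.] [0.3139 0.207 ] [[0.2835, 0.239], [0.3543, 0.2294], [0.3447, 0.1746], [0.2742, 0.1849]]
gauge 0.58 [332.  92.] [ 0.7518 -0.0258] [[0.7501, 0.0213], [0.7649, 0.0197], [0.7534, -0.0729], [0.7387, -0.0711]]
dish 0.62 [286. 292.] [0.3105 0.086 ] [[0.302, 0.1297], [0.3343, 0.1243], [0.3191, 0.0422], [0.287, 0.0481]]
dish 0.3 [212. 141.] [0.6453 0.2429] [[0.6598, 0.2846], [0.6909, 0.2465], [0.6309, 0.2013], [0.6004, 0.2393]]
```

Emit:
move_arm --jaw '[5,5,5,5,5]' --dp '[[-0.3,0,0],[-0.3,0,0],[-0.3,0,0],[-0.3,0,0],[-0.2,0,0]]' --turn '[[0,0,0],[0,0,0],[0,0,0],[0,0,0],[0,0,0]]'

```text
time_s: 5.62
position: [0.6134, 0.0081, 0.0031]
tool_rot: [[-1.0, -0.017, -0.0], [-0.017, 1.0, -0.0], [0.0, -0.0, -1.0]]
ft_force: [-3.4, -0.3, 1.0]
grip_width: 0.0498
gripper_force: 1.3
```

Emit:
move_arm --jaw '[5,5]' --dp '[[-0.2,0,0],[0,0,0]]' --turn '[[0,0,0],[0,0,0]]'

```text
time_s: 5.78
position: [0.6156, 0.0082, 0.0031]
tool_rot: [[-1.0, -0.017, 0.001], [-0.017, 1.0, -0.0], [-0.001, -0.0, -1.0]]
ft_force: [-0.5, -0.0, 0.0]
grip_width: 0.0506
gripper_force: 0.1
```

Emit:
move_arm --jaw '[5,5]' --dp '[[-0.2,0,0],[-0.2,0,0]]' --turn '[[0,0,0],[0,0,0]]'

```text
time_s: 5.95
position: [0.619, 0.0083, 0.0031]
tool_rot: [[-1.0, -0.017, -0.0], [-0.017, 1.0, 0.0], [0.0, 0.0, -1.0]]
ft_force: [-2.1, 0.1, 0.0]
grip_width: 0.0505
gripper_force: 1.1
```

Emit:
move_arm --jaw '[5,5]' --dp '[[-0.2,0,0],[-0.2,0,0]]' --turn '[[0,0,0],[0,0,0]]'

```text
time_s: 6.12
position: [0.6199, 0.0083, 0.0029]
tool_rot: [[-1.0, -0.018, -0.009], [-0.018, 1.0, -0.0], [0.009, 0.0, -1.0]]
ft_force: [-24.1, -3.2, 13.8]
grip_width: 0.05
gripper_force: 11.9
```

Firm contact at 24 N. I'll back off, lift, and look.

Emit:
move_arm --jaw '[5,5,5,5,5,5,5,5,5,5,5,5]' --dp '[[0.3,0,0],[0.3,0,0],[0.5,0,0],[1,0,0],[0,0,-2],[0,0,-4],[1,0,-4],[4,0,-1],[4,0,0],[4,0,0],[3,0,0],[0,0,0]]' --turn '[[0,0,0],[0,0,0],[0,0,0],[0,0,0],[0,0,0],[0,0,0],[0,0,0],[0,0,0],[0,0,0],[0,0,0],[0,0,0],[0,0,0]]'

```text
time_s: 7.12
position: [0.4368, 0.0061, 0.1132]
tool_rot: [[-1.0, -0.017, -0.003], [-0.017, 1.0, 0.001], [0.003, 0.001, -1.0]]
ft_force: [0.4, 0.9, -0.6]
grip_width: 0.05
gripper_force: 0.0
```

```bash
python3 - <<'E'
from h import *
s=observe();print(s['time_s'],s['position'],s['q'])
im,d=cams.get_image('wrist');cv2.imwrite('pics/w3.png',im[:,:,::-1])
for q in ['post_left','post_right','dish','straightedge']:
    for r in cams.mark_of('wrist',q)[:1]:
        p=np.array(r['location'])*[640,400];print(q,round(r['p'],2),p,back('wrist',[p],0,s)[0])
cams.get_image('top')
for q in ['post_left','post_right','dish','straightedge']:
    for r in cams.mark_of('top',q)[:1]:
        p=np.array(r['location'])*[640,400];print(q,round(r['p'],2),p,back('top',[p],0)[0])
E
python3 look.py
```

```text
7.1167 [0.43679469 0.00609223 0.11315628] [-1.48020202e+01  1.87755054e+01  1.01993825e+02 -4.57671125e-03
  5.94208630e+01 -1.05776092e+02]
post_right 0.71 [565.504  10.4  ] [0.27810969 0.19164349]
dish 0.9 [411.584  90.52 ] [0.33732018 0.08023163]
post_left 0.78 [161.6  299.12] [0.30528121 0.3491959 ]
post_right 0.76 [356.224 128.92 ] [ 0.66763522 -0.07857697]
dish 0.58 [272.704 213.92 ] [0.47965276 0.11234127]
straightedge 0.82 [320.32 144.6 ] [0.63354444 0.00355327]
7.6167 [0.4424836  0.0052122  0.11292053] [ 0.29221789 -0.75078824  0.87940188] [0.00092111 0.02024677 0.01333125]
straightedge 0.82 [316. 139.] [0.6418 0.0117] [[0.658, 0.1428], [0.6639, -0.1188], [0.6257, -0.1188], [0.6199, 0.1411]]
gauge 0.62 [317. 110.] [0.7102 0.0094] [[0.7561, 0.0959], [0.761, -0.0747], [0.665, -0.0757], [0.6604, 0.0921]]
dish 0.55 [259. 209.] [0.4896 0.1403] [[0.4568, 0.1717], [0.5364, 0.1433], [0.5227, 0.1086], [0.4435, 0.1373]]
```

View pics/w3.png

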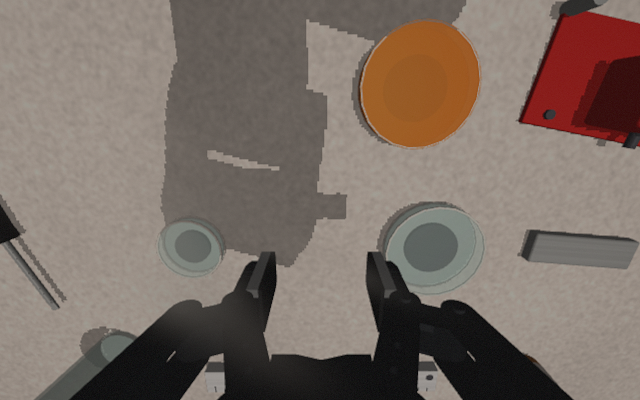

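The wrist view shows the large dish at (432,248), the small dish at (191,246), the orange dish at (419,84), and the block at (580,250). From the top, the straightedge lies along the posts. Next I'll go to the dish's left side with the gripper turned 90° and push it in -y.

Emit:
move_arm --jaw '[5,5,5,5,5,5,5,5,5,5,5,5]' --dp '[[-0.8,3.6,0],[-0.8,3.6,0],[-0.8,3.6,0],[-0.8,3.6,0],[-0.8,3.6,0],[0,0,0],[0,0,0],[0,0,0],[0,0,0],[0,0,0],[0,0,0],[0,0,0]]' --turn '[[0,0,0],[0,0,0],[0,0,0],[0,0,0],[0,0,0],[0,0,0.122],[0,0,0.122],[0,0,0.122],[0,0,0.122],[0,0,0.122],[0,0,0.122],[0,0,0.122]]'

```text
time_s: 8.82
position: [0.479, 0.1859, 0.113]
tool_rot: [[-0.665, 0.746, -0.0], [0.746, 0.665, -0.0], [0.0, -0.0, -1.0]]
ft_force: [0.0, 0.5, -0.3]
grip_width: 0.0501
gripper_force: 0.0
```

Emit:
move_arm --jaw '[5,5,5,5,5,5,5]' --dp '[[0,0,0],[0,0,0],[0,0,0],[0,0,0],[0,0,0],[0,0,0],[0,0,0]]' --turn '[[0,0,0.122],[0,0,0.122],[0,0,0.122],[0,0,0.122],[0,0,0.122],[0,0,0.122],[0,0,0]]'

```text
time_s: 9.4
position: [0.479, 0.1859, 0.1131]
tool_rot: [[0.002, 1.0, -0.0], [1.0, -0.002, 0.0], [-0.0, -0.0, -1.0]]
ft_force: [-0.1, 0.1, 1.3]
grip_width: 0.0501
gripper_force: 0.0
```

```bash
cat > wl.py <<'E'
from h import *
s=observe();print(s['time_s'],s['position'],s['tool_rot'].round(3).tolist())
im,d=cams.get_image('wrist');cv2.imwrite('pics/w.png',im[:,:,::-1])
for q in ['dish','small_dish','block']:
    for r in cams.outline_of('wrist',q)[:2]:
        c=max(cv2.findContours(r['mask'].astype(np.uint8),0,2)[0],key=cv2.contourArea)
        w=back('wrist',c[:,0],.015,s).astype(np.float32);print(q,round(r['p'],2),cv2.minEnclosingCircle(w),w.min(0),w.max(0))
    for r in cams.mark_of('wrist',q)[:2]:
        p=np.array(r['location'])*[640,400];print(q,round(r['p'],2),p,back('wrist',[p],0,s)[0])
E
python3 wl.py
```

```text
9.4 [0.47899695 0.1858932  0.1130698 ] [[0.002, 1.0, -0.0], [1.0, -0.002, 0.0], [-0.0, -0.0, -1.0]]
dish 0.7 ((0.4780706763267517, 0.11330972611904144), 0.05058375373482704) [0.43218812 0.063228  ] [0.5222319 0.1628919]
dish 0.68 ((0.335213303565979, 0.08427425473928452), 0.05300448462367058) [0.28637868 0.05208357] [0.38548583 0.1320547 ]
dish 0.82 [323.392 265.8  ] [0.47999658 0.11657497]
dish 0.71 [187.712 294.88 ] [0.33665586 0.08180491]
block 0.64 ((0.6718493103981018, 0.23071682453155518), 0.06693439930677414) [0.6063585  0.20146962] [0.7377244  0.26079863]
block 0.61 ((0.47831279039382935, 0.25784575939178467), 0.05071066692471504) [0.4604937  0.20805883] [0.49609715 0.3072118 ]
block 0.87 [321.984 120.4  ] [0.47862882 0.25856714]
```

Emit:
move_arm --jaw '[5,5,5,5,5,5,5,5]' --dp '[[-0.3,0,3],[0,0,3],[0,0,3],[0,0,1.5],[0,0,0.5],[0,0,0],[-0.4,0,0],[-0.4,0,0]]' --turn '[[0,0,0],[0,0,0],[0,0,0],[0,0,0],[0,0,0],[0,0,0],[0,0,0],[0,0,0]]'

```text
time_s: 10.42
position: [0.4797, 0.1748, 0.0043]
tool_rot: [[-0.003, 1.0, 0.002], [1.0, 0.003, 0.0], [0.0, 0.002, -1.0]]
ft_force: [0.2, 0.2, 0.1]
grip_width: 0.0498
gripper_force: 0.0
```

Emit:
move_arm --jaw '[5,5,5,5,5,5,5,5,5,5,5,5]' --dp '[[-0.5,0,0],[-0.5,0,0],[-0.5,0,0],[-0.5,0,0],[-0.5,0,0],[-0.5,0,0],[-0.5,0,0],[-0.5,0,0],[-0.5,0,0],[-0.5,0,0],[-0.5,0,0],[-0.5,0,0]]' --turn '[[0,0,0],[0,0,0],[0,0,0],[0,0,0],[0,0,0],[0,0,0],[0,0,0],[0,0,0],[0,0,0],[0,0,0],[0,0,0],[0,0,0]]'

```text
time_s: 11.42
position: [0.4791, 0.1144, 0.0031]
tool_rot: [[-0.002, 1.0, -0.0], [1.0, 0.002, -0.0], [-0.0, -0.0, -1.0]]
ft_force: [-0.0, 1.2, 1.7]
grip_width: 0.05
gripper_force: 0.9
```

```bash
python3 wl.py
```

```text
11.4167 [0.47909372 0.11437172 0.0031211 ] [[-0.002, 1.0, -0.0], [1.0, 0.002, -0.0], [-0.0, -0.0, -1.0]]
dish 0.96 ((0.3376449942588806, 0.08154678344726562), 0.05704765021800995) [0.28743201 0.02903947] [0.39011773 0.13190052]
dish 0.66 ((0.4769185185432434, 0.08182252943515778), 0.03750773146748543) [0.44520465 0.05759996] [0.5098244 0.1177578]
dish 0.72 [321.6  326.52] [0.47822774 0.06715426]
dish 0.64 [ 91.392 310.12 ] [0.33652328 0.07925229]
block 0.93 ((0.47561007738113403, 0.22329792380332947), 0.02083568088710308) [0.45990393 0.20631084] [0.491007   0.23723315]
```

Emit:
move_arm --jaw '[5,5,5,5,5,5,5,5,5,5,5,5]' --dp '[[-0.5,0,0],[-0.5,0,0],[-0.5,0,0],[-0.5,0,0],[-0.5,0,0],[-0.5,0,0],[-0.5,0,0],[-0.5,0,0],[-0.5,0,0],[-0.5,0,0],[-0.6,0,0],[-0.5,0,0]]' --turn '[[0,0,0],[0,0,0],[0,0,0],[0,0,0],[0,0,0],[0,0,0],[0,0,0],[0,0,0],[0,0,0],[0,0,0],[0,0,0],[0,0,0]]'

```text
time_s: 12.77
position: [0.4792, 0.0532, 0.0031]
tool_rot: [[-0.002, 1.0, -0.0], [1.0, 0.002, -0.0], [-0.0, -0.0, -1.0]]
ft_force: [0.8, 0.5, -0.3]
grip_width: 0.0503
gripper_force: 0.2
```

Emit:
move_arm --jaw '[5,5,5,5,5,5,5,5,5,5]' --dp '[[0,0,0],[0.3,0,0],[0.7,0,0],[2,0,0],[0,0,-3],[0,0,-4],[0,0,-4],[0,-4,-2],[0,-4,-2],[0,0,0]]' --turn '[[0,0,0],[0,0,0],[0,0,0],[0,0,0],[0,0,0],[0,0,0],[0,0,0],[0,0,0],[0,0,0],[0,0,0]]'

```text
time_s: 13.6
position: [0.4, 0.0851, 0.1531]
tool_rot: [[-0.004, 1.0, 0.001], [1.0, 0.004, -0.0], [-0.0, 0.001, -1.0]]
ft_force: [0.8, 0.1, 0.2]
grip_width: 0.05
gripper_force: 0.0
```

```bash
python3 wl.py; python3 look.py
```

```text
13.6 [0.40003486 0.08505778 0.15306791] [[-0.004, 1.0, 0.001], [1.0, 0.004, -0.0], [-0.0, 0.001, -1.0]]
dish 0.86 ((0.47746220231056213, 0.004891408607363701), 0.049956031143665314) [ 0.43023872 -0.03763076] [0.52578413 0.0538423 ]
dish 0.58 ((0.3367021679878235, 0.0798967108130455), 0.04850609600543976) [0.2886167 0.0322951] [0.38360667 0.12781826]
dish 0.74 [263.808 192.   ] [0.33755398 0.08192336]
dish 0.56 [390.592 255.68 ] [0.48016933 0.0055124 ]
small_dish 0.72 ((0.462726354598999, -0.10311309248209), 0.024178804829716682) [ 0.44825345 -0.12719049] [ 0.46943697 -0.07903192]
small_dish 0.7 [383.488 340.6  ] [ 0.48124686 -0.11881612]
block 0.66 ((0.47455424070358276, 0.23032695055007935), 0.028133323416113853) [0.45711464 0.20582485] [0.4908782  0.25331256]
13.95 [0.40511669 0.08383931 0.14972104] [-1.11588477  0.03989508  1.23923547] [ 0.0357649  -0.00105598 -0.02229947]
straightedge 0.91 [316. 138.] [0.644  0.0118] [[0.6602, 0.143], [0.6657, -0.1187], [0.6279, -0.1186], [0.6224, 0.1413]]
gauge 0.8 [318. 110.] [0.7093 0.0064] [[0.7589, 0.0938], [0.7584, -0.0814], [0.6605, -0.0796], [0.6611, 0.0926]]
gauge 0.67 [179. 280.] [0.3424 0.3092] [[0.302, 0.3589], [0.3923, 0.3565], [0.3834, 0.2587], [0.2933, 0.2628]]
dish 0.68 [307. 281.] [0.3331 0.0417] [[0.3107, 0.0519], [0.358, 0.0438], [0.3558, 0.0315], [0.3086, 0.0396]]
dish 0.61 [328. 210.] [ 0.4812 -0.0085] [[0.5252, 0.0284], [0.531, -0.0379], [0.4379, -0.0449], [0.4324, 0.0204]]
```

```bash
python3 - <<'E'
import cv2
im=cv2.imread('pics/t.png')[80:240,240:400]
cv2.imwrite('pics/t1c.png',cv2.resize(im,None,fx=3.7,fy=3.7,interpolation=cv2.INTER_CUBIC))
E
```

```text
(no output)
```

View pics/t1c.png

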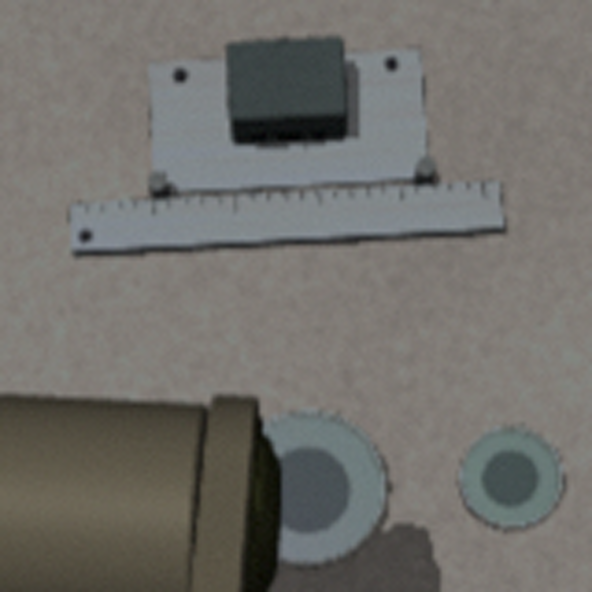

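Emit:
move_arm --jaw '[5,5,5,5,5,5,5,5,5,5,5,5]' --dp '[[-2.9,0.2,0],[-2.9,0.2,0],[-2.9,0.1,0],[0,0,0],[0,0,0],[0,0,0],[0,0,0],[0,0,0],[0,0,0],[0,0,0],[0,0,0],[0,0,0]]' --turn '[[0,0,0],[0,0,0],[0,0,-0.123],[0,0,-0.123],[0,0,-0.123],[0,0,-0.123],[0,0,-0.123],[0,0,-0.123],[0,0,-0.123],[0,0,-0.123],[0,0,-0.123],[0,0,-0.123]]'

```text
time_s: 15.15
position: [0.4099, -0.0018, 0.1502]
tool_rot: [[-0.943, 0.333, -0.0], [0.333, 0.943, 0.0], [0.0, -0.0, -1.0]]
ft_force: [-0.3, -0.5, 0.6]
grip_width: 0.0503
gripper_force: 0.0
```

Emit:
move_arm --jaw '[5,5,5,5]' --dp '[[0,0,0],[0,0,0],[0,0,0],[0,0,0]]' --turn '[[0,0,-0.123],[0,0,-0.123],[0,0,-0.123],[0,0,0]]'

```text
time_s: 15.48
position: [0.4099, -0.0018, 0.1502]
tool_rot: [[-1.0, -0.028, -0.0], [-0.028, 1.0, 0.0], [0.0, 0.0, -1.0]]
ft_force: [0.2, 0.2, 0.5]
grip_width: 0.0499
gripper_force: 0.0
```

The crop shows the straightedge against the feet of both posts. The post tops are at about (160,183) and (426,168), and the base front corners at (152,192) and (428,178). The dish is at (308,488).

```bash
python3 - <<'E'
from h import *
P=lambda l:np.array(l)/3.7+[240,80]
print(back('top',P([(160,179),(426,164)]),.03), back('top',P([(150,64),(422,48)]),.006), back('top',P([(72,205),(502,183),(505,230),(72,252)]),.014),back('top',P([(236,143),(346,137)]),.0),)
print(observe()['time_s'])
E
python3 wl.py
```

```text
[[ 0.66417919  0.08383135]
 [ 0.66815673 -0.07441345]] [[ 0.74680396  0.09045905]
 [ 0.75153482 -0.0771225 ]] [[ 0.65510236  0.13814622]
 [ 0.66017098 -0.12074802]
 [ 0.63065104 -0.12096437]
 [ 0.62571493  0.13837298]] [[ 0.69605651  0.03907328]
 [ 0.69763139 -0.02841474]]
15.4833
15.4833 [ 0.40991248 -0.00175039  0.15023962] [[-1.0, -0.028, -0.0], [-0.028, 1.0, 0.0], [0.0, 0.0, -1.0]]
dish 0.91 ((0.33626797795295715, 0.08030650019645691), 0.048129308968782425) [0.28998008 0.03272757] [0.38253897 0.12832876]
dish 0.56 ((0.477247029542923, 0.0023645455949008465), 0.04983874782919884) [ 0.42760247 -0.04292643] [0.52658606 0.04968436]
dish 0.84 [323.2 248.4] [0.47731977 0.00316917]
dish 0.6 [404.224 122.52 ] [0.33715536 0.07855821]
small_dish 0.66 ((0.47885602712631226, -0.11424408107995987), 0.033428438007831573) [ 0.4455045  -0.14720786] [ 0.510215   -0.08366463]
small_dish 0.68 [218.304 247.6  ] [ 0.47973051 -0.11619254]
block 0.97 ((0.4724445939064026, 0.2502562701702118), 0.05400872603058815) [0.45335788 0.19644518] [0.49198905 0.30335522]
block 0.56 [543.488 251.8  ] [0.47442394 0.25509445]
```

Emit:
move_arm --jaw '[5,5,5,5,5,5,5,5,5,5,5,5]' --dp '[[0,-0.05,3.8],[0,0,3.8],[0,0,3.8],[0,0,2.3],[0,0,1],[0,0,0],[-0.4,0,0],[-0.4,0,0],[-0.4,0,0],[-0.4,0,0],[-0.4,0,0],[-0.5,0,0]]' --turn '[[0,0,0],[0,0,0],[0,0,0],[0,0,0],[0,0,0],[0,0,0],[0,0,0],[0,0,0],[0,0,0],[0,0,0],[0,0,0],[0,0,0]]'

```text
time_s: 16.83
position: [0.4351, -0.0015, 0.0038]
tool_rot: [[-1.0, -0.024, 0.0], [-0.024, 1.0, -0.0], [-0.0, -0.0, -1.0]]
ft_force: [-1.9, -0.1, 0.7]
grip_width: 0.05
gripper_force: 0.5
```

Emit:
move_arm --jaw '[5,5,5,5,5,5,5,5,5,5,5,5]' --dp '[[-0.5,0,0],[-0.5,0,0],[-0.5,0,0],[-0.5,0,0],[-0.5,0,0],[-0.5,0,0],[-0.5,0,0],[-0.5,0,0],[-0.5,0,0],[-0.5,0,0],[-0.5,0,0],[-0.5,0,0]]' --turn '[[0,0,0],[0,0,0],[0,0,0],[0,0,0],[0,0,0],[0,0,0],[0,0,0],[0,0,0],[0,0,0],[0,0,0],[0,0,0],[0,0,0]]'

```text
time_s: 17.83
position: [0.4953, -0.0002, 0.0034]
tool_rot: [[-1.0, -0.024, -0.0], [-0.024, 1.0, 0.0], [0.0, 0.0, -1.0]]
ft_force: [-1.1, -0.0, -0.2]
grip_width: 0.0497
gripper_force: 0.7
```

Emit:
move_arm --jaw '[5,5,5,5]' --dp '[[-0.5,0,0],[-0.5,0,0],[-0.4,0,0],[-0.3,0,0]]' --turn '[[0,0,0],[0,0,0],[0,0,0],[0,0,0]]'

```text
time_s: 18.17
position: [0.5123, 0.0002, 0.0034]
tool_rot: [[-1.0, -0.024, 0.0], [-0.024, 1.0, -0.0], [-0.0, -0.0, -1.0]]
ft_force: [-1.2, 0.1, 1.0]
grip_width: 0.0504
gripper_force: 0.7
```

```bash
python3 wl.py
```

```text
18.1667 [5.12334061e-01 1.89606785e-04 3.37727188e-03] [[-1.0, -0.024, 0.0], [-0.024, 1.0, -0.0], [-0.0, -0.0, -1.0]]
dish 0.63 ((0.5438932180404663, 0.0014338556211441755), 0.0382344126701355) [ 0.5071858  -0.03163764] [0.5688963 0.0338313]
dish 0.72 [323.52 328.6 ] [0.56006384 0.00342094]
small_dish 0.56 ((0.47898903489112854, -0.11364969611167908), 0.034692034125328064) [ 0.44861042 -0.14778803] [ 0.51139194 -0.07974931]
small_dish 0.72 [108.288 206.88 ] [ 0.48147389 -0.11510779]
```

Emit:
move_arm --jaw '[5,5,5,5]' --dp '[[-0.4,0,0],[-0.4,0,0],[-0.3,0,0],[-0.2,0,0]]' --turn '[[0,0,0],[0,0,0],[0,0,0],[0,0,0]]'

```text
time_s: 18.85
position: [0.5254, 0.0005, 0.0034]
tool_rot: [[-1.0, -0.024, 0.0], [-0.024, 1.0, -0.0], [-0.0, -0.0, -1.0]]
ft_force: [0.6, -0.7, -0.5]
grip_width: 0.0499
gripper_force: 0.3
```

Emit:
move_arm --jaw '[5,5]' --dp '[[-0.15,0,0],[-0.15,0,0]]' --turn '[[0,0,0],[0,0,0]]'

```text
time_s: 19.02
position: [0.5279, 0.0006, 0.0033]
tool_rot: [[-1.0, -0.024, -0.0], [-0.024, 1.0, 0.0], [0.0, 0.0, -1.0]]
ft_force: [-0.3, 0.2, 0.5]
grip_width: 0.0502
gripper_force: 0.4
```

Emit:
move_arm --jaw '[5,5]' --dp '[[-0.15,0,0],[-0.15,0,0]]' --turn '[[0,0,0],[0,0,0]]'

```text
time_s: 19.18
position: [0.5308, 0.0007, 0.0034]
tool_rot: [[-1.0, -0.024, -0.0], [-0.024, 1.0, 0.0], [0.0, 0.0, -1.0]]
ft_force: [-0.6, -0.3, 0.3]
grip_width: 0.0501
gripper_force: 0.3
```

Emit:
move_arm --jaw '[5,5]' --dp '[[-0.15,0,0],[-0.15,0,0]]' --turn '[[0,0,0],[0,0,0]]'

```text
time_s: 19.35
position: [0.5339, 0.0007, 0.0034]
tool_rot: [[-1.0, -0.024, -0.0], [-0.024, 1.0, 0.0], [0.0, 0.0, -1.0]]
ft_force: [-1.2, -1.0, -0.2]
grip_width: 0.0502
gripper_force: 0.3
```

Emit:
move_arm --jaw '[5,5]' --dp '[[-0.1,0,0],[-0.1,0,0]]' --turn '[[0,0,0],[0,0,0]]'

```text
time_s: 19.52
position: [0.5355, 0.0008, 0.0033]
tool_rot: [[-1.0, -0.024, -0.001], [-0.024, 1.0, 0.0], [0.001, 0.0, -1.0]]
ft_force: [-4.5, -1.0, 1.7]
grip_width: 0.0499
gripper_force: 1.9
```

Emit:
move_arm --jaw '[5,5]' --dp '[[-0.1,0,0],[0,0,0]]' --turn '[[0,0,0],[0,0,0]]'

```text
time_s: 19.68
position: [0.5356, 0.0009, 0.0032]
tool_rot: [[-1.0, -0.024, -0.003], [-0.024, 1.0, 0.0], [0.003, 0.0, -1.0]]
ft_force: [-6.4, -0.4, 3.7]
grip_width: 0.0504
gripper_force: 2.8
```

The dish is firmly against the straightedge. I'll back off gently, lift, move clear and check.

Emit:
move_arm --jaw '[5,5,5,5,5,5,5,5,5,5,5,5]' --dp '[[0.1,0,0],[0.2,0,0],[0.4,0,0],[1,0,0],[1,0,0],[0,0,-3],[0,0,-4],[0,0,-4],[2,0,-3.5],[2,0,-3.5],[2,0,-3],[0,0,0]]' --turn '[[0,0,0],[0,0,0],[0,0,0],[0,0,0],[0,0,0],[0,0,0],[0,0,0],[0,0,0],[0,0,0],[0,0,0],[0,0,0],[0,0,0]]'

```text
time_s: 20.68
position: [0.4491, -0.0013, 0.2188]
tool_rot: [[-1.0, -0.024, 0.009], [-0.024, 1.0, -0.003], [-0.009, -0.003, -1.0]]
ft_force: [1.0, -0.1, 0.9]
grip_width: 0.0502
gripper_force: 0.0
```

Emit:
move_arm --jaw '[5,5,5,5,5,5,5,5]' --dp '[[0,4,0],[0,4,0],[0,4,0],[0,4,0],[0,4,0],[0,4,0],[0,0,0],[0,0,0]]' --turn '[[0,0,0],[0,0,0],[0,0,0],[0,0,0],[0,0,0],[0,0,0],[0,0,0],[0,0,0]]'

```text
time_s: 21.35
position: [0.4436, 0.2403, 0.2127]
tool_rot: [[-1.0, -0.027, -0.0], [-0.027, 1.0, -0.0], [0.0, -0.0, -1.0]]
ft_force: [0.2, -0.8, 0.1]
grip_width: 0.0502
gripper_force: 0.0
```

```bash
python3 look.py; python3 - <<'E'
import cv2
from h import *
for q in ['dish','straightedge','post_left','post_right','small_dish']:
    for r in cams.mark_of('top',q)[:2]: 
        p=np.array(r['location'])*[640,400];print(q,round(r['p'],2),p,back('top',[p],0)[0])
im=cv2.imread('pics/t.png')[80:240,240:400]
cv2.imwrite('pics/t2c.png',cv2.resize(im,None,fx=3.7,fy=3.7,interpolation=cv2.INTER_CUBIC))
E
```

```text
21.35 [0.44364131 0.24027874 0.212687  ] [ 0.23921244 -0.84387439  0.07235109] [-0.06793968 -0.02632569  0.00147102]
straightedge 0.73 [317. 138.] [0.644  0.0106] [[0.6574, 0.1386], [0.6662, -0.1166], [0.6306, -0.1169], [0.622, 0.1367]]
gauge 0.66 [218. 286.] [0.3277 0.228 ] [[0.2929, 0.2839], [0.3823, 0.2707], [0.363, 0.1714], [0.2742, 0.1862]]
gauge 0.64 [317. 110.] [0.7101 0.0077] [[0.7589, 0.0944], [0.7602, -0.0784], [0.6621, -0.0775], [0.6609, 0.0923]]
dish 0.71 [288. 279.] [0.3384 0.0812] [[0.3399, 0.1436], [0.4007, 0.0795], [0.3369, 0.0188], [0.2775, 0.0829]]
dish 0.67 [322. 164.] [0.5859 0.0013] [[0.6344, 0.0462], [0.6312, -0.0468], [0.5382, -0.043], [0.5413, 0.0485]]
dish 0.93 [287.424 276.28 ] [0.34420256 0.08276445]
dish 0.74 [317.888 166.   ] [0.5842033  0.01052713]
straightedge 0.9 [318.528 142.8  ] [0.63788577 0.00743889]
post_left 0.84 [285.632 131.08 ] [0.66793887 0.08073942]
post_right 0.95 [231.68 308.4 ] [0.28132379 0.20117686]
post_right 0.62 [355.904 130.08 ] [ 0.66491989 -0.0777302 ]
small_dish 0.77 [372.928 208.2  ] [ 0.48501785 -0.10671082]
small_dish 0.46 [319.808 164.2  ] [0.58819191 0.00613139]
```

View pics/t2c.png

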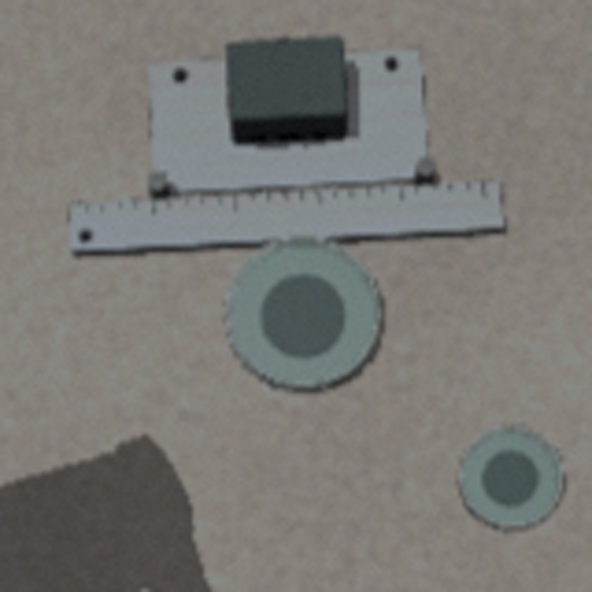

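The crop shows the straightedge still along both posts. The dish at (305,314) touches it, and the small dish is untouched. I'll measure how well the dish is centred from a wrist view above.

Emit:
move_arm --jaw '[5,5,5,5,5,5,5,5,5]' --dp '[[0,0,-3],[0,0,-3],[0,0,-3],[-2,-3.5,0],[-2,-3.5,0],[-2,-3.5,0],[-2,-3.5,0],[-2,-3.5,0],[-2,-3.5,0]]' --turn '[[0,0,0],[0,0,0],[0,0,0],[0,0,0],[0,0,0],[0,0,0],[0,0,0],[0,0,0],[0,0,0]]'

```text
time_s: 22.55
position: [0.5697, 0.0293, 0.3035]
tool_rot: [[-1.0, -0.023, 0.0], [-0.023, 1.0, 0.0], [-0.0, 0.0, -1.0]]
ft_force: [0.1, 0.7, 0.9]
grip_width: 0.0498
gripper_force: 0.0
```

Emit:
move_arm --jaw '[5,5,5]' --dp '[[0,-3,0],[0,0,0],[0,0,0]]' --turn '[[0,0,0],[0,0,0],[0,0,0]]'

```text
time_s: 22.8
position: [0.5699, -0.0001, 0.303]
tool_rot: [[-1.0, -0.02, -0.001], [-0.02, 1.0, 0.0], [0.001, 0.0, -1.0]]
ft_force: [-0.6, 0.6, 0.4]
grip_width: 0.0503
gripper_force: 0.0
```

```bash
python3 - <<'E'
from h import *
s=observe();print(s['time_s'],s['position'],s['tool_rot'].round(3).tolist())
im,d=cams.get_image('wrist')
cv2.imwrite('pics/w5.png',cv2.resize(im[130:330,190:450,::-1],None,fx=3,fy=3,interpolation=cv2.INTER_CUBIC))
for q in ['post_left','post_right','dish','gauge','straightedge']:
    for r in cams.mark_of('wrist',q)[:2]:
        p=np.array(r['location'])*[640,400];print(q,round(r['p'],2),p,back('wrist',[p],0,s)[0])
for r in cams.outline_of('wrist','dish')[:2]:
    c=max(cv2.findContours(r['mask'].astype(np.uint8),0,2)[0],key=cv2.contourArea)
    w=back('wrist',c[:,0],.015,s).astype(np.float32);print('dish',round(r['p'],2),cv2.minEnclosingCircle(w),w.min(0),w.max(0))
E
```

```text
22.8 [ 5.69871217e-01 -8.64136292e-05  3.03030697e-01] [[-1.0, -0.02, -0.001], [-0.02, 1.0, 0.0], [0.001, 0.0, -1.0]]
post_left 0.59 [371.584 222.12 ] [0.66562863 0.08735779]
post_right 0.56 [272.704 220.32 ] [ 0.66588095 -0.07835256]
dish 0.76 [324.224 172.32 ] [0.58238859 0.0058349 ]
gauge 0.78 [322.624 220.2  ] [0.66390034 0.00518009]
straightedge 0.84 [323.392 206.2  ] [0.63909672 0.0058731 ]
dish 0.82 ((0.5826274156570435, 0.0017153400694951415), 0.04895886033773422) [ 0.5350722  -0.04379952] [0.63041556 0.04845128]
dish 0.77 ((0.35423338413238525, 0.07963342219591141), 0.04295097291469574) [0.35279626 0.03678392] [0.38375777 0.12248293]
```

View pics/w5.png

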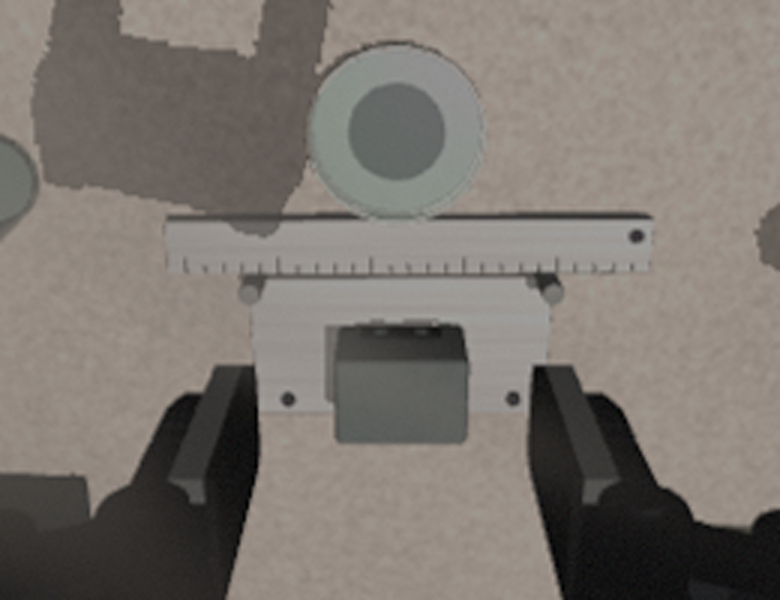

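In the crop the posts are at columns 251 and 551 (midline about 401) and the dish is at column 396. That puts the dish about 2–3 mm off the middle, touching the straightedge. The straightedge lies against both posts, so I'm handing the job in.

```bash
python3 -c "
from rig import ticket
print(ticket.close_job())"
```

```text
the job is handed in; nothing more can be done
None
```

The job is handed in after about 23 s of robot time: the straightedge lies against both posts, and the larger dish touches it about 2–3 mm off the midpoint towards -y, with no other items seen to have moved.

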